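# Close the trainer's disconnect link and plug in the test probe

## Robot

A 6-joint arm with a two-finger parallel gripper is mounted at the origin on the work surface. World frame = base frame: x ahead of the robot, y to its left, z up, the work surface at z = 0. Lengths are in mm, angles in rad, forces in N, time in s.
With the tool pointing down it reaches from about 300 to 775 mm from the base axis. Payload 14.6 kg.
Tool frame: the origin (TCP) lies between the finger pads; the fingertips stand 8 mm ahead of it and the grasp point (between the pads) lies 11 mm behind it; z points along the fingers, y is the direction in which the jaws open and shut (so a half turn about z gives the same grasp; the last joint's range is limited). The gripper opens to 94 mm and grips with 3 to 60 N. Pads are 16 mm wide; open, the fingers measure 119 mm over their backs; the gripper's body (75 mm by 177 mm) begins 78 mm behind the grasp point.
Start: joints at [-1.348, 0.3, 1.521, -0, 1.321, -0.067], TCP at [157.161, -527.057, 213.446] pointing down, gripper open.
Joint ranges: [-3.03, 3.03], [-0.79, 2.21], [0.23, 2.52], [-1.04, 4.18], [0, 3.07], [-2.55, 2.55]. Speed limits (rad/s): [2.22, 2.22, 2.57, 3.14, 3.14, 3.14].

## Interface

Orientations are given as [roll, pitch, yaw] about the fixed x, y, z axes, in that order (R = Rz(yaw) Ry(pitch) Rx(roll)).
In Python, from cell import manip gives the robot as it stands. The module is installed in compiled form; this text tells all that it offers.
- The arm moves only by the tool send_rows, never from a script. Its argument "series" is a list that holds one entry, the list of rows, each a list of 5 numbers: the opening, from 0 (shut) to 1 (fully open), then the shift along the tool's x, y, z in mm, then the turn about the tool's z in degrees. In form: [[[gripper, dx, dy, dz, roll], ...]]. A call has 1 to 10 rows; each row is the pose to reach, as a shift and turn from the pose commanded when the call began, along the tool's axes at that moment; what a row does not reach only later rows make up. A row lasts 1/10 s, in which the tool goes at most 50 mm and 8.59 degrees, less where a joint would pass 70% of its speed; a pose out of reach is approached as far as the arm can. A call with a gripper value outside its range is refused whole. The fingers move at their own pace and stop on an object; "newtons" is the grip in N (left out, the last holds). Time passes only in rows, so rows that repeat a pose let the fingers close. It gives the time, the measured TCP pose, the force and the opening at its end, in the units of the state.
- manip.read_state(): the state, without advancing time (a new reading comes with each control period).
- manip.camera(name): name is "scene" or "top" or "wrist"; returns a dict with "img" (420x560x3 uint8, red, green, blue), "vfov" (degrees; the focal length in pixels is half the picture's height over the tangent of half this angle, whatever the lens; pixels are square), "cx", "cy" (the principal point, pixels), "dist" ([k1, k2, p1, p2, k3] as OpenCV has them; the pictures are not rectified), "pose" (4x4, takes a point from camera to world coordinates); the wrist camera has in their place "T_tool_cam" (4x4, takes a point from camera to tool coordinates, whose origin is the TCP and whose axes are the flange's). Camera axes: x right, y down, z forward; pixel columns grow to the right and rows downward; lengths in mm; the calibration is good to about 2 mm. A picture is of the moment at which its call begins: read the wrist's pose just before it. There is no depth.
- manip.sign_off(): hands the job in, once; it reports no verdict.
Trained networks look in a picture, given as the dict that the camera call returned (one of the last four; its "shot" number tells which), for a name from the list of things; names that differ only in an ending like _2 or _b are one class to them, and where a whole thing is asked for, a point or a joint stands for the part that bears it (a point fixed in the world has none). Each returns a list of dicts, best first, with "conf" (0 to 1); they miss things now and then, are a little off and sometimes report something else, mostly with a low value. They report only what shows in the picture. A call takes as long as a camera call.
- manip.find_in(target, picture): "rect" ([left, top, width, height] in pixels, round what is visible of it).
- manip.silhouettes(target, picture): "pixels" (420x560 bool, what is visible of it) and "rect" ([left, top, width, height] in pixels, round what is visible of it).
The state is a dict: "clock": time; "joints": joint angles; "qd": joint speeds; "effort": joint torques, N m; "eef_pos": TCP position; "eef_rot": TCP orientation; "wrist_force": force on the tool from outside, world axes, zero at the start; "moment": the same for the moment, N m; "finger_gap": finger opening in mm.
Only numpy, scipy, OpenCV 4.12 (cv2) and the standard library are available. Lean on these libraries where they do the work, as an engineer would, in place of code of your own. Each camera call takes 0.05 s, during which the arm holds its last target. There are 200 camera calls.

## Task

On the blue trainer, fit the copper link bar with the red grip into its carrier so that it bridges the two grey terminals: one end pushed in under the red keeper against its spring, the other end lying flat on the other terminal behind the red lip, and let go of it; feel your way in gently and do not force it, the carrier is clamped a little differently each time. Then take the orange probe from its black stand and plug it fully home, upright, into the yellow test socket on the same trainer. Leave the other things on the bench where they are.

Things in the scene. Friction and masses are not known exactly. Their poses are not given: they have to be found in the camera images.
- trainer: Blue case with white panel, 160 (x) x 260 (y) x 60 mm high, fixed; origin at the centre of its underside. On it, 20 mm to the -x side of its middle, a link carrier along y, and a yellow test socket. The carrier is clamped in a slot: it sits up to 18 mm either way along y of its nominal place, differently each time, and this is not reported: feel for it (or look). It will not shift under 100 N.
- carrier_mid (a point): Nominal middle of the carrier, fixed to the trainer, at deck height: 90 mm above the table, 30 mm above the panel. Axes as the trainer: x across the bar, y from keeper to lip. Both grey terminals have their decks at this height, 46 mm wide, with open space between. The seated link's underside centre lies here in x and z, in y up to 18 mm off with the carrier.
- keeper_side (a point): Nominal (carrier offset not included) edge of the red keeper roof, at deck height, 68 mm to -y of carrier_mid. Grey deck from 104 to 20 mm to -y of mid. Keeper from 90 to 68 mm: its opening faces +y, 22 mm wide between cheeks, 17 mm high, roof 5 mm thick. Inside is a brass spring plunger, face 14 x 14 mm centred 8 mm above the deck. Not to be forced: stay well under 40 N.
- lip_side (a point): Nominal (offset not included) foot of the red lip's inner face, 80 mm to +y of carrier_mid. Deck 56 to 92 mm; lip 12 mm high; cheeks 8 mm high, 24 mm apart from 64 to 80 mm. A level bar cannot pass lip and roof: tilt it, heel end raised 0.15 to 0.3 rad, toe under the roof; push to -y on the plunger until the heel clears the lip; swing down; the plunger then presses it to the lip.
- plunger (a joint): Travel of the spring plunger in the keeper, m: 0 free (its face 4 mm inside the roof's edge), grows as it is pushed towards -y, hard stop at 0.012. Spring about 0.6 N at 0, 600 N/m, so 7.8 N at the stop. 0.008 with the link seated against the lip. The seated link has 4 mm of end play to the hard stop.
- link: Copper bar 160 (x) x 16 (y) x 8 (z) mm with a red grip block 40 x 20 x 28 mm on the middle of its top (grip top 36 mm above the underside). About 0.2 kg. Origin at the centre of the bar's underside; x along the bar. Lies flat on the table; the two ends are alike, either may go under the keeper.
- stand: Black block 70 x 70 x 40 mm on a 78 mm square foot, fixed; a 12 mm hole in the middle of its top holds the probe. Origin at the centre of its underside.
- probe: Orange probe, standing upright in the stand: steel tip 9 mm diameter and 28 mm long with a tapered end, then an orange handle 18 x 18 mm square and 72 mm long; 100 mm overall, 40 g. Origin at the tip's end, z up along the probe, x and y square to the handle's flats. In the stand the tip's end is 12 mm above the table, and the handle's shoulder rests on the stand's top, 40 mm above the table.
- probe_tip (a point): The end of the probe's steel tip.
- test_socket (a point): Centre of the mouth of the yellow test socket: a block 34 x 34 x 30 mm on the trainer's panel, its top 90 mm above the table, with a hole 12 mm wide (2 mm chamfer) and 30 mm deep. Plugged fully home, the shoulder of the probe's handle rests on the block and the tip's end is 28 mm below this point.
- spare_link: Bystander: shorter aluminium link, 100 mm, black grip; origin at its underside centre.
- multimeter: Bystander: yellow multimeter 150 x 75 x 36 mm, origin at its underside centre.
- screwdriver: Bystander: screwdriver 190 mm long.
- capacitor: Bystander: blue can 50 mm diameter, 75 mm high, origin at its underside centre.
- knob_spool: Bystander: copper-coloured spool 60 mm diameter, 42 mm high, origin at its underside centre.

How it is judged (in metres and radians):
On the way, in this order (a step that is already met when the one before it is completed fails the run):
1. the link lies flat across both terminals, sprung against the lip, and is released (x of link in the frame of carrier_mid between -0.006 and 0.006 m and y of link in the frame of carrier_mid between -0.024 and 0.024 m and z of link in the frame of carrier_mid between -0.003 and 0.003 m and angle between link's own z axis and vertical below 0.05 rad and angle between the x axis of link and the y axis of trainer, either way round below 0.08 rad and value of joint plunger above 0.005 m and contact force between the fingers and link below 0.1 N), for 0.2 s.
2. the probe is fully home and upright in the test socket (horizontal distance between probe_tip and test_socket below 0.004 m and z of probe_tip in the frame of test_socket below -0.025 m and angle between probe's own z axis and vertical below 0.1 rad), for 0.2 s.
At the end, for the whole second after the job is handed in: Link released, at rest, level within 0.05 rad, 3 mm in height, 6 mm across and 24 mm along of carrier_mid, in line within 0.08 rad, plunger pressed over 5 mm; probe released, at rest, upright within 0.1 rad in the test socket, tip at least 25 mm deep and within 4 mm of its axis (all of step 1 and all of step 2 and contact force between the fingers and probe below 0.1 N and linear speed of each of link, probe below 0.02 m/s); the robot touches nothing.
It fails at once if the link is forced against the trainer with over 40 N (contact force between link and trainer above 40 N).
It fails at once if a bystander (spare link, multimeter, screwdriver, capacitor can, spool) is moved by more than 30 mm (distance of any of spare_link, multimeter, screwdriver, capacitor, knob_spool from where it was at the start of the episode above 0.03 m).
It also fails if it takes over 62 s, if anything falls off the work surface, if the arm or the gripper's body presses on something with over 40 N, if the wrist force passes 120 N, or if a joint passes its speed limit or range.

## Working session

There is one attempt and no reset: what is moved stays moved. The work goes in short steps, Python scripts to look and compute and a tool call to move; the robot and the scene stay as the last step left them, time stands still between calls to the robot, and variables do not carry over. Pictures are saved under pics/ and viewed, about 8 in all and at most 12, crops included, and the job is handed in when it is done.

Besides the shell and the picture viewer there is one more tool, called after "Emit:" as a command line: name --argument value ..., lists and objects as JSON in quotes. send_rows: Moves the arm, as the interface text tells. Its arguments: {"type":"object","properties":{"series":{"type":"array"},"newtons":{"type":"number"}},"required":["series"]}

```bash
mkdir -p pics; ls; cat > h.py <<'E'
import numpy as np, cv2
from cell import manip
from scipy.spatial.transform import Rotation as R
def K(c):
    f=210/np.tan(np.radians(c["vfov"])/2)
    return np.array([[f,0,c["cx"]],[0,f,c["cy"]],[0,0,1]])
def shot(n):
    s=manip.read_state(); c=manip.camera(n)
    if n=="wrist":
        T=np.eye(4);T[:3,:3]=R.from_euler("xyz",s["eef_rot"]).as_matrix();T[:3,3]=s["eef_pos"]
        c["pose"]=T@c["T_tool_cam"]
    return c
def ray(c,uv):
    p=cv2.undistortPoints(np.array(uv,float).reshape(-1,1,2),K(c),np.array(c["dist"],float)).reshape(-1,2)
    P=np.array(c["pose"]); d=np.c_[p,np.ones(len(p))]@P[:3,:3].T
    return P[:3,3],d
def onz(c,uv,z):
    o,d=ray(c,uv); return o+d*((z-o[2])/d[:,2])[:,None]
def tri(cs,uvs):
    A=np.zeros((3,3));b=np.zeros(3)
    rs=[]
    for c,uv in zip(cs,uvs):
        o,d=ray(c,[uv]);d=d[0]/np.linalg.norm(d[0]);M=np.eye(3)-np.outer(d,d);A+=M;b+=M@o;rs.append((M,o))
    x=np.linalg.solve(A,b);return x,[float(np.linalg.norm(M@(x-o))) for M,o in rs]
def proj(c,X):
    P=np.linalg.inv(np.array(c["pose"]));r,_=cv2.Rodrigues(P[:3,:3])
    return cv2.projectPoints(np.array(X,float).reshape(-1,1,3),r,P[:3,3],K(c),np.array(c["dist"],float))[0].reshape(-1,2)
def save(c,n): cv2.imwrite("pics/"+n+".png",cv2.resize(c["img"][:,:,::-1],(800,600)))
E
python3 - <<'E'
from h import *
import pickle
s=manip.read_state();print({k:np.round(v,3) for k,v in s.items()})
cs={}
for n in("scene","top"):
    c=shot(n);cs[n]=c;save(c,n+"0");print(n,c["vfov"],np.round(np.array(c["pose"])[:3],2).tolist())
    for t in("trainer","link","stand","probe","spare_link","multimeter","screwdriver","capacitor","knob_spool"):
        print(t,[(np.round(q["rect"]).tolist(),round(q["conf"],2)) for q in manip.find_in(t,c)[:2]])
pickle.dump(cs,open("c0.pkl","wb"))
E
```

```text
pics
{'clock': np.float64(0.0), 'joints': array([-1.348,  0.3  ,  1.522, -0.   ,  1.321, -0.067]), 'qd': array([-0.001, -0.   ,  0.001, -0.   ,  0.001,  0.002]), 'effort': array([-2.0000e-03, -5.3180e+01, -3.5274e+01,  7.1000e-02,  2.4000e-02,
       -0.0000e+00]), 'eef_pos': array([ 157.097, -526.826,  212.878]), 'eef_rot': array([-3.14, -0.  ,  0.29]), 'wrist_force': array([-0.013, -0.79 ,  0.101]), 'moment': array([ 0.05 ,  0.03 , -0.004]), 'finger_gap': np.float64(94.223)}
scene 46.141369775384426 [[0.27, 0.81, -0.52, 1237.19], [0.96, -0.22, 0.15, -212.6], [0.01, -0.54, -0.84, 1180.96]]
trainer [([227.0, 178.0, 104.0, 74.0], 0.9)]
link [([367.0, 166.0, 23.0, 40.0], 0.6)]
stand [([145.0, 202.0, 30.0, 35.0], 0.94)]
probe [([150.0, 194.0, 13.0, 27.0], 0.72)]
spare_link [([385.0, 230.0, 31.0, 28.0], 0.83), ([225.0, 179.0, 104.0, 73.0], 0.35)]
multimeter [([164.0, 260.0, 57.0, 65.0], 0.92), ([227.0, 177.0, 106.0, 73.0], 0.57)]
screwdriver [([77.0, 194.0, 39.0, 41.0], 0.85)]
capacitor [([97.0, 243.0, 28.0, 28.0], 0.81)]
knob_spool [([432.0, 171.0, 25.0, 27.0], 0.87)]
top 54.527010914819115 [[-0.02, -1.0, 0.09, 492.54], [-1.0, 0.02, -0.02, -3.99], [0.02, -0.09, -1.0, 1260.46]]
trainer [([234.0, 200.0, 90.0, 61.0], 0.88)]
link [([170.0, 218.0, 10.0, 54.0], 0.9), ([238.0, 202.0, 84.0, 57.0], 0.75)]
stand [([369.0, 241.0, 29.0, 22.0], 0.82)]
probe [([173.0, 169.0, 15.0, 26.0], 0.7), ([376.0, 248.0, 14.0, 10.0], 0.59)]
spare_link [([175.0, 170.0, 17.0, 28.0], 0.66)]
multimeter [([339.0, 156.0, 47.0, 46.0], 0.64)]
screwdriver [([424.0, 252.0, 34.0, 48.0], 0.54)]
capacitor [([414.0, 215.0, 26.0, 15.0], 0.88)]
knob_spool [([102.0, 218.0, 27.0, 16.0], 0.93)]
```

```bash
python3 - <<'E'
from h import *
import pickle
cs=pickle.load(open("c0.pkl","rb"))
im=cs["top"]["img"][130:320,90:480,::-1]; a=cv2.resize(im,None,fx=2.05,fy=2.05,interpolation=cv2.INTER_CUBIC)
cv2.imwrite("pics/topc.png",a)
im=cs["scene"]["img"][140:340,60:470,::-1]; cv2.imwrite("pics/scc.png",cv2.resize(im,None,fx=1.95,fy=1.95,interpolation=cv2.INTER_CUBIC))
t=cs["top"]
print("link",onz(t,[(175,218),(175,272)],10),"stand",onz(t,[(383,252)],40),"trainer",onz(t,[(234,200),(324,200),(324,261),(234,261)],60))
E
```

```text
link [[609.61117495 302.36823261  10.        ]
 [445.05603334 302.08065827  10.        ]] stand [[ 491.87024598 -326.54492988   40.        ]] trainer [[ 655.01926784  115.87885891   60.        ]
 [ 649.87713616 -151.38934227   60.        ]
 [ 469.4199281  -145.8421313    60.        ]
 [ 475.20053841  117.83106981   60.        ]]
```

View pics/topc.png

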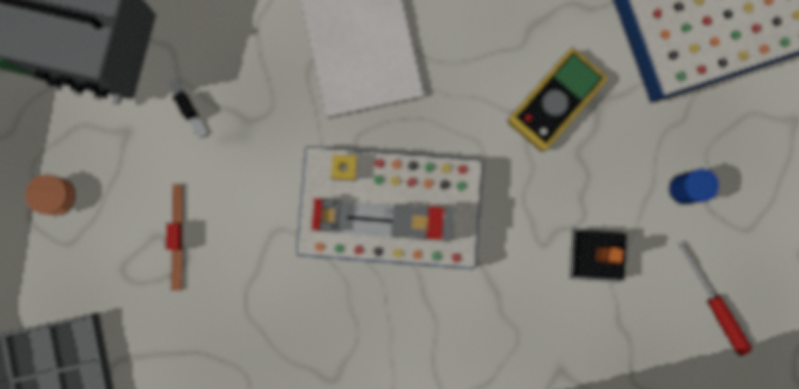

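View pics/scc.png

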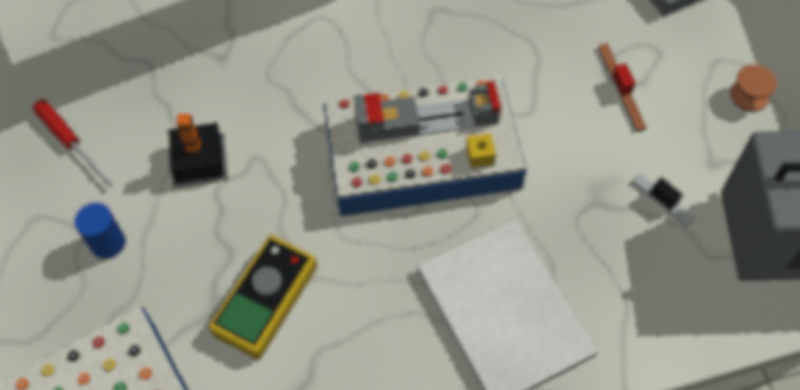

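The top view (crop) shows the link lying along world x at (178,236) with the red grip in its middle. The trainer is at about (392,207), with the lip on the left (+y), the keeper on the right and the yellow socket at (343,167). The probe in its stand is at (605,255). The scene view agrees. Next I'll get the wrist camera geometry and the move numbers.

```bash
cat >> h.py <<'E'
def shift(cmd,yaw,tgt,tyaw):
    "commanded pos, yaw -> row values to target"
    T=R.from_euler("xyz",[np.pi,0,yaw]); d=T.inv().apply(np.array(tgt,float)-np.array(cmd,float))
    return np.round(d,1).tolist(), round(float(np.degrees(yaw-tyaw)),2)
E
python3 - <<'E'
from h import *
c=manip.camera("wrist");print(c["vfov"],np.round(c["T_tool_cam"],2).tolist())
s=manip.read_state();print(s["eef_rot"].tolist())
print(shift([157.161,-527.057,213.446],.29,[480,-30,330],.29))
E
```

```text
68.56928171649213 [[-0.0, -0.97, -0.25, 71.67], [1.0, -0.0, 0.0, 0.35], [-0.0, -0.25, 0.97, -171.51], [0.0, 0.0, 0.0, 1.0]]
[3.1415846323381373, -1.0607860634337385e-05, 0.28977688588477446]
([451.5, -384.0, -116.6], 0.0)
```

Emit:
send_rows --series '[[[1,45,-38,-3,0],[1,90,-77,-6,0],[1,135,-115,-9,0],[1,180,-154,-12,0],[1,226,-192,-15,0],[1,271,-230,-18,0],[1,316,-269,-21,0],[1,361,-307,-24,0],[1,406,-346,-27,0],[1,451,-384,-27,0]]]'

```text
clock: 2.05
eef_pos: [429.8, -106.2, 238.2]
eef_rot: [3.141, -0.001, 0.29]
wrist_force: [-0.8, -0.6, -0.6]
finger_gap: 93.7
```

Emit:
send_rows --series '[[[1,0,0,0,0],[1,0,0,0,0]]]'

```text
clock: 2.25
eef_pos: [429.2, -107.5, 237.6]
eef_rot: [3.142, 0.0, 0.292]
wrist_force: [0.4, -0.7, 0.9]
finger_gap: 94.1
```

```bash
python3 - <<'E'
from h import *
import pickle
s=manip.read_state();print(s["clock"],s["eef_pos"],s["eef_rot"],s["qd"])
c=shot("wrist");save(c,"w1");pickle.dump(c,open("w1.pkl","wb"))
E
```

```text
2.25 [ 429.22306934 -107.48887815  237.58725548] [3.14158097e+00 2.88314865e-04 2.92297206e-01] [-0.05712883 -0.00916306  0.01198115 -0.00105818  0.00034837 -0.01045433]
```

View pics/w1.png

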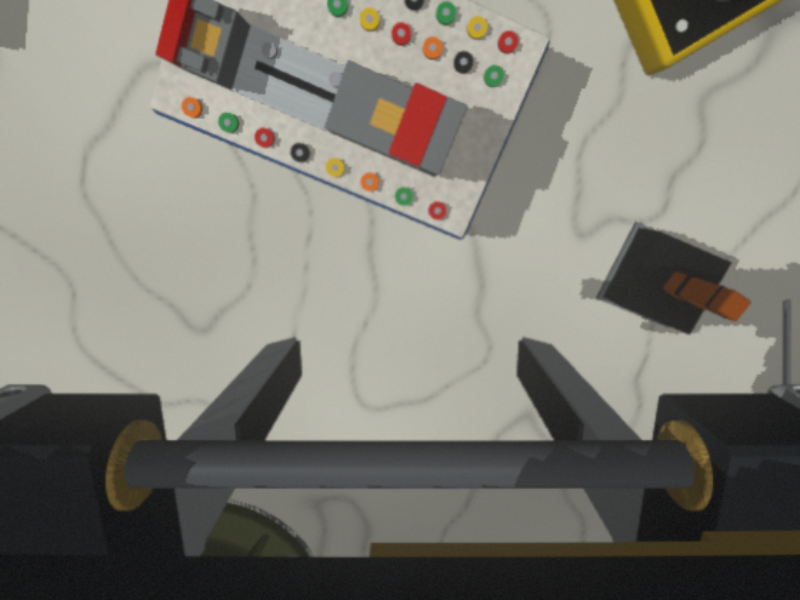

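w1 shows the trainer upper left: keeper roof at (417,125), lip at (172,30), near-right case corner at (462,237). The probe in its stand is at (670,285). I'll shift for a second view that takes in the socket.

Emit:
send_rows --series '[[[1,27,-32,0,0],[1,55,-65,0,0],[1,82,-97,0,0],[1,82,-97,0,0],[1,82,-97,0,0]]]'

```text
clock: 2.8
eef_pos: [479.7, 7.2, 237.5]
eef_rot: [3.142, 0.001, 0.289]
wrist_force: [-0.6, 0.4, 0.3]
finger_gap: 93.9
```

```bash
python3 - <<'E'
from h import *
import pickle
s=manip.read_state();print(s["clock"],s["eef_pos"],s["eef_rot"],s["qd"])
c=shot("wrist");save(c,"w2");pickle.dump(c,open("w2.pkl","wb"))
E
```

```text
2.8 [479.69652374   7.23413292 237.48389122] [3.14151869e+00 5.72284921e-04 2.89342131e-01] [-0.02643302 -0.01013794  0.01148215 -0.00032291 -0.00195261 -0.00610302]
```

View pics/w2.png

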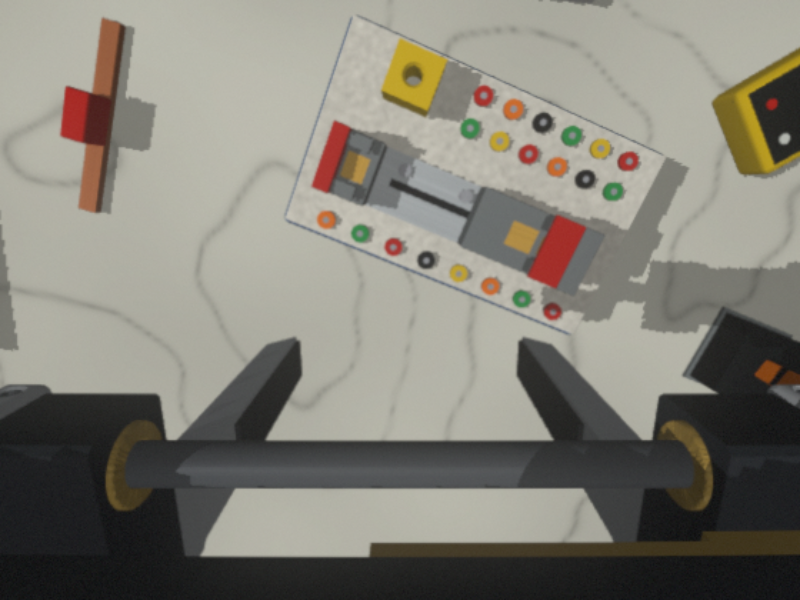

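w2 shows the whole carrier: keeper roof about (557,252), lip about (332,157), socket hole (413,75), link grip about (86,116) and bar ends (112,22) and (90,210). The panel corners are (354,15), (287,218), (568,332) and (665,157).

```bash
python3 - <<'E'
from h import *
import pickle
w1,w2=[pickle.load(open(f"w{i}.pkl","rb")) for i in(1,2)]
k=.7
def reds(c):
    hsv=cv2.cvtColor(c["img"],cv2.COLOR_RGB2HSV)
    m=(((hsv[...,0]<6)|(hsv[...,0]>172))&(hsv[...,1]>150)&(hsv[...,2]>60)).astype(np.uint8)
    m[280:]=0
    n,l,st,ce=cv2.connectedComponentsWithStats(m)
    out=[]
    for i in range(1,n):
        if st[i,4]>200:
            cn=np.argwhere(l==i)[:,::-1].astype(np.float32); out.append((st[i,4],cv2.minAreaRect(cn)))
    return out
for c in(w1,w2):
    for a,r in reds(c):
        print(a,np.round(r[0],1),np.round(r[1],1),round(r[2],1), np.round(cv2.boxPoints(r),1).tolist(), np.round(onz(c,[r[0]],112)[0],1),np.round(onz(c,[r[0]],102)[0],1),np.round(onz(c,[r[0]],36)[0],1))
P=np.array([(354,15),(287,218),(568,332),(665,157)])*k
X=onz(w2,P,60)[:,:2];print("panel",X.round(1).tolist(),X.mean(0))
for i in range(4):
    d=X[(i+1)%4]-X[i];print(np.linalg.norm(d),np.degrees(np.arctan2(d[1],d[0])))
print("sock",onz(w2,[(413*k,75*k)],90), onz(w2,np.array([(400,39),(446,58),(428,115),(382,93)])*k,90).round(1).tolist())
print("tri panel corner",tri([w1,w2],[np.array((462,237))*k,np.array((568,332))*k]))
print("link ends z0/8",onz(w2,np.array([(112,20),(90,211)])*k,8).round(1).tolist())
print("tri keeper rc",tri([w1,w2],[np.array((417.,83))*k,np.array((557,215.))*k]),tri([w1,w2],[np.array((390.,152))*k,np.array((528,275.))*k]))
a=[cv2.resize(c["img"][y:y+130,x:x+190,::-1],(400,274),interpolation=cv2.INTER_CUBIC) for c,x,y in((w2,20,0),(w2,220,20),(w2,320,110),(w1,220,30))]
cv2.imwrite("pics/crops.png",np.vstack([np.hstack(a[:2]),np.hstack(a[2:])]))
E
```

```text
722 [122.7  20.3] [18.9 44.4] 14.0 [[108.0999984741211, 39.5], [118.9000015258789, -3.5], [137.1999969482422, 1.100000023841858], [126.5, 44.099998474121094]] [546.9  75.1 112. ] [548.6  80.6 102. ] [559.5 116.7  36. ]
1213 [291.7  86.9] [23.4 52.7] 21.8 [[271.0, 107.0], [290.6000061035156, 58.0], [312.29998779296875, 66.69999694824219], [292.70001220703125, 115.69999694824219]] [536.9 -80.9 112. ] [538.2 -80.7 102. ] [546.8 -79.3  36. ]
752 [59.  80.7] [31.6 35.7] 8.7 [[40.599998474121094, 95.9000015258789], [46.0, 60.70000076293945], [77.30000305175781, 65.5], [71.9000015258789, 100.80000305175781]] [533.  237.1 112. ] [532.5 244.2 102. ] [529.  290.8  36. ]
557 [231.5 109.3] [11.8 47.7] 19.1 [[218.10000610351562, 129.89999389648438], [233.6999969482422, 84.9000015258789], [244.89999389648438, 88.69999694824219], [229.3000030517578, 133.8000030517578]] [553.1  80.9 112. ] [553.2  82.7 102. ] [554.2  94.6  36. ]
1029 [389.  175.5] [21.9 47.4] 26.6 [[368.6000061035156, 191.8000030517578], [389.79998779296875, 149.39999389648438], [409.3999938964844, 159.1999969482422], [388.20001220703125, 201.60000610351562]] [537.2 -80.2 112. ] [536.9 -83.8 102. ] [ 534.3 -107.7   36. ]
panel [[650.9, 97.9], [499.4, 111.9], [474.5, -133.7], [625.9, -152.9]] [562.65919621 -19.19822355]
152.1795756633071 174.7132793516549
246.82815067925725 -95.7887875552995
152.66308681269768 -7.2250540964853744
251.98852066556873 84.31157351558367
sock [[618.87475427  45.14673609  90.        ]] [[637.1, 59.5, 90.0], [634.9, 27.3, 90.0], [598.0, 28.3, 90.0], [602.4, 61.9, 90.0]]
tri panel corner (array([ 472.29062035, -140.20128418,   46.53975655]), [0.7512601281644025, 0.7512601281641771])
link ends z0/8 [[607.3, 297.1, 8.0], [447.8, 296.3, 8.0]]
tri keeper rc (array([560.27426337, -73.75592756, 108.24614301]), [0.39338230317396344, 0.3933823031739965]) (array([515.89102721, -69.11454687, 108.58711534]), [0.1623279149923254, 0.16232791499233534])
```

View pics/crops.png

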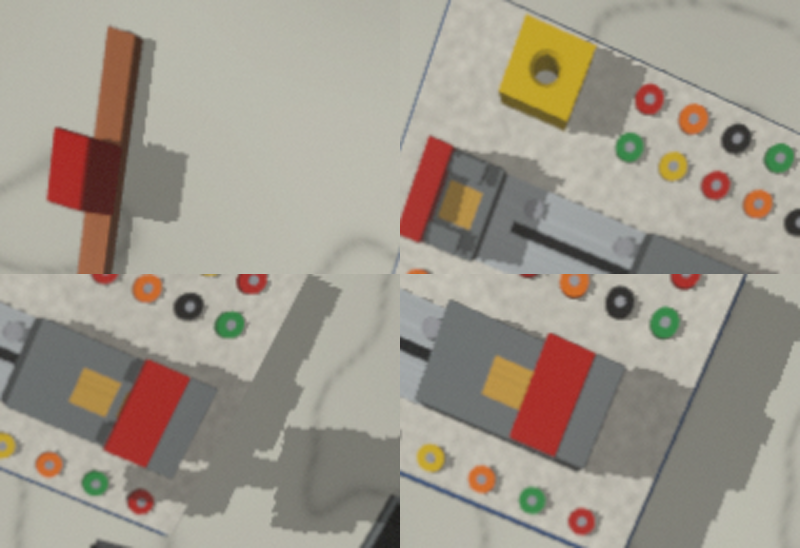

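The crops confirm the layout: the carrier is shifted about +15 mm toward +y, and the trainer's yaw is about -0.10. The link lies almost along x. I'll go above it for a closer look.

Emit:
send_rows --series '[[[1,18,-38,0,2],[1,36,-76,10,5],[1,54,-113,25,8],[1,72,-151,40,12],[1,92,-189,60,15],[1,110,-226,75,16.6],[1,128,-264,87,16.6],[1,128,-264,87,16.6],[1,128,-264,87,16.6],[1,128,-264,87,16.6]]]'

```text
clock: 3.85
eef_pos: [527.8, 295.8, 151.4]
eef_rot: [-3.142, -0.001, -0.002]
wrist_force: [-0.0, 0.4, -0.8]
finger_gap: 94.0
```

```bash
python3 - <<'E'
from h import *
import pickle
s=manip.read_state();print(s["clock"],s["eef_pos"],s["eef_rot"],s["joints"])
c=shot("wrist");save(c,"w3");pickle.dump(c,open("w3.pkl","wb"))
hsv=cv2.cvtColor(c["img"],cv2.COLOR_RGB2HSV)
m=(((hsv[...,0]<6)|(hsv[...,0]>172))&(hsv[...,1]>150)&(hsv[...,2]>60)).astype(np.uint8);m[320:]=0
p=np.argwhere(m)[:,::-1].astype(np.float32);r=cv2.minAreaRect(p);print(len(p),r,onz(c,[r[0]],36),onz(c,cv2.boxPoints(r),36).round(1).tolist())
E
```

```text
3.85 [527.76919473 295.82104099 151.35055417] [-3.14150289e+00 -6.12917617e-04 -2.04538338e-03] [ 4.50428813e-01  4.74987318e-01  1.42764478e+00 -1.98077271e-04
  1.23837008e+00  2.02333508e+00]
856 ((416.01654052734375, 203.61087036132812), (45.00987243652344, 286.66485595703125), 89.15123748779297) [[532.38115293 170.93702262  36.        ]] [[552.4, 308.3, 36.0], [556.0, 37.2, 36.0], [511.5, 26.9, 36.0], [508.1, 308.2, 36.0]]
```

View pics/w3.png

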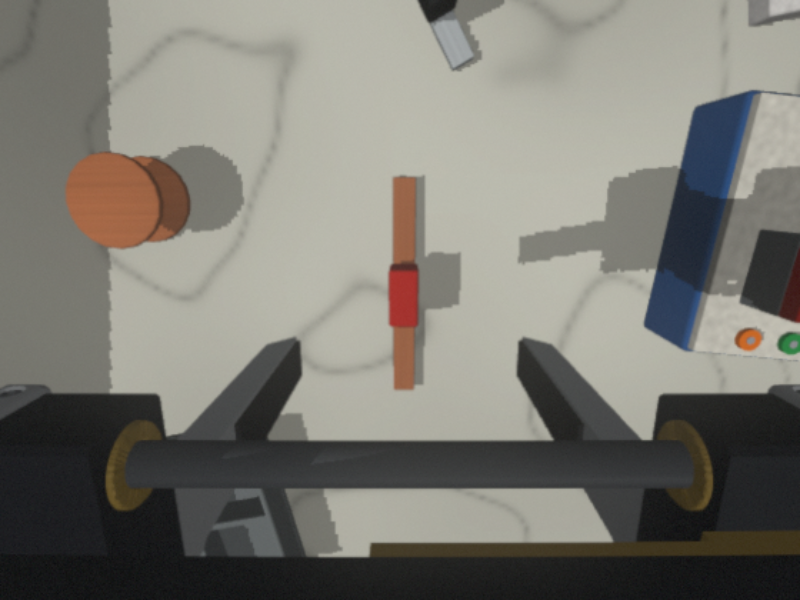

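The bar runs from (404,177) to (404,389) and the grip top is centred at about (404,298). Nothing stands near the finger paths.

```bash
python3 - <<'E'
from h import *
import pickle
c=pickle.load(open("w3.pkl","rb"));w2=pickle.load(open("w2.pkl","rb"));k=.7
hsv=cv2.cvtColor(c["img"],cv2.COLOR_RGB2HSV)
m=(((hsv[...,0]<6)|(hsv[...,0]>172))&(hsv[...,1]>150)&(hsv[...,2]>130)).astype(np.uint8);m[:,:240]=0;m[:,340:]=0;m[:150]=0;m[250:]=0
r=cv2.minAreaRect(np.argwhere(m)[:,::-1].astype(np.float32));print(r)
print("grip z36",onz(c,[r[0]],36),onz(c,cv2.boxPoints(r),36).round(1).tolist())
print("ends z8",onz(c,np.array([(404,177),(404.5,389)])*k,8))
print(tri([c,w2],[r[0],(53.7,80.8)]))
E
```

```text
((282.0, 209.0), (38.0, 18.0), 90.0)
grip z36 [[527.38506469 299.37421779  36.        ]] [[545.9, 307.8, 36.0], [545.9, 290.8, 36.0], [508.2, 290.7, 36.0], [508.3, 308.3, 36.0]]
ends z8 [[606.84167884 298.48123433   8.        ]
 [447.73063623 298.8986342    8.        ]]
(array([526.75021574, 299.35001361,  32.32690071]), [0.28843719876257434, 0.28843719876257906])
```

Emit:
send_rows --series '[[[1,0,-3,40,0],[1,0,-3,80,0],[1,0,-3,110,0],[1,0,-3,128,0],[1,0,-3,135,0],[1,0,-3,135,0],[0.1,0,-3,135,0],[0.1,0,-3,135,0],[0.1,0,-3,135,0],[0.1,0,-3,135,0]]]' --newtons 20

```text
clock: 4.9
eef_pos: [527.3, 300.9, 16.3]
eef_rot: [-3.141, -0.001, 0.0]
wrist_force: [-0.3, -0.5, 0.1]
finger_gap: 65.1
```

Emit:
send_rows --series '[[[0.1,0,0,0,0],[0.1,0,0,0,0],[0.1,0,0,0,0]]]'

```text
clock: 5.2
eef_pos: [527.1, 300.8, 15.7]
eef_rot: [3.142, 0.0, 0.0]
wrist_force: [0.2, 0.4, -0.4]
finger_gap: 41.4
```

Emit:
send_rows --series '[[[0.1,0,0,0,0],[0.1,0,0,0,0],[0.1,0,0,0,0],[0.1,0,0,0,0]]]'

```text
clock: 5.6
eef_pos: [527.2, 300.7, 15.7]
eef_rot: [3.141, 0.0, 0.0]
wrist_force: [-0.0, -0.5, -0.2]
finger_gap: 19.6
```

Emit:
send_rows --series '[[[0.1,0,0,-30,0],[0.1,0,0,-75,0],[0.1,-5,10,-115,0],[0.1,-22,50,-124,1],[0.1,-38,95,-124,2],[0.1,-55,140,-124,3],[0.1,-72,185,-124,4],[0.1,-88,230,-124,5],[0.1,-104,270,-124,5.7],[0.1,-116,301,-124,5.7]]]'

```text
clock: 6.6
eef_pos: [409.9, -2.0, 139.7]
eef_rot: [3.142, 0.0, -0.101]
wrist_force: [0.9, -0.8, -1.8]
finger_gap: 19.9
```

Emit:
send_rows --series '[[[0.1,0,0,0,0],[0.1,0,0,0,0],[0.1,0,0,0,0]]]'

```text
clock: 6.9
eef_pos: [411.4, 0.3, 139.7]
eef_rot: [-3.141, -0.0, -0.099]
wrist_force: [0.1, 0.2, -0.9]
finger_gap: 20.0
```

Emit:
send_rows --series '[[[0.1,0,0,30,0],[0.1,0,0,52,0],[0.1,0,0,58,0],[0.1,0,0,62,0],[0.1,0,0,65,0],[0.1,0,0,67,0],[0.1,0,0,69,0],[0.1,0,0,71,0]]]'

```text
clock: 7.7
eef_pos: [411.4, -0.2, 69.0]
eef_rot: [-3.142, -0.001, -0.099]
wrist_force: [-2.7, 0.1, 1.9]
finger_gap: 19.8
```

Emit:
send_rows --series '[[[0.1,0,0,2,0],[0.1,0,0,4,0],[0.1,0,0,6,0],[0.1,0,0,8,0],[0.1,0,0,9,0],[0.1,0,0,10,0]]]'

```text
clock: 8.3
eef_pos: [411.1, -0.2, 58.6]
eef_rot: [-3.142, 0.0, -0.099]
wrist_force: [-2.3, 0.7, 1.7]
finger_gap: 19.9
```

```bash
python3 - <<'E'
from h import *
c=shot("scene");s=manip.read_state();print(s["eef_pos"],s["wrist_force"])
p=proj(c,[s["eef_pos"]])[0].astype(int);print(p)
x,y=max(p[0]-80,0),max(p[1]-60,0)
cv2.imwrite("pics/tilt.png",cv2.resize(c["img"][y:y+110,x:x+160,::-1],(800,550),interpolation=cv2.INTER_CUBIC))
E
```

```text
[ 4.11066036e+02 -2.21275948e-01  5.84497305e+01] [-3.15445929  0.00990146  2.13267325]
[269 163]
```

View pics/tilt.png

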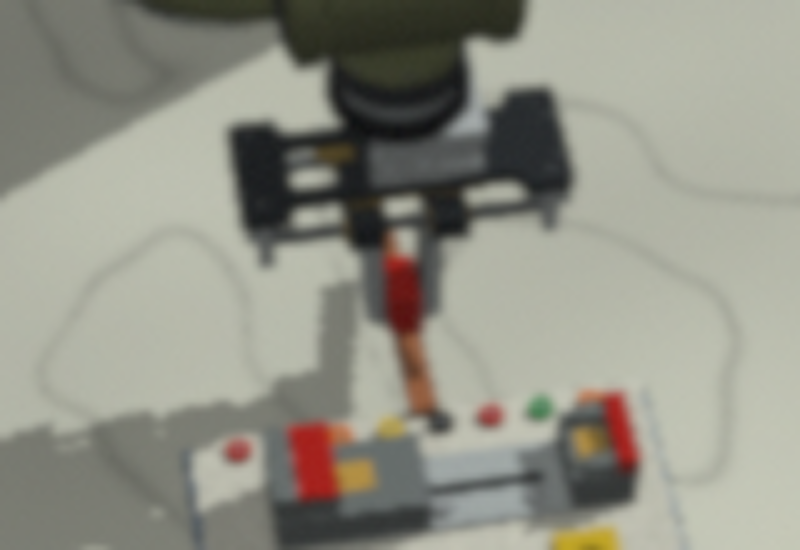

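The crop shows the bar tilting, heel resting on the trainer's case edge at about (430,405) and still held by its grip. Next I'll lift clear and turn it over the carrier.

Emit:
send_rows --series '[[[0.1,0,0,-40,0],[0.1,0,0,-80,0],[0.1,5,0,-111,-4],[0.1,20,-4,-111,-12],[0.1,45,-9,-111,-20],[0.1,70,-14,-111,-28],[0.1,95,-20,-111,-36],[0.1,115,-25,-111,-44],[0.1,133,-29.5,-111,-52],[0.1,133,-29.5,-111,-60]]]'

```text
clock: 9.35
eef_pos: [548.0, 16.1, 169.0]
eef_rot: [3.141, -0.0, 0.954]
wrist_force: [-0.6, 1.1, -1.6]
finger_gap: 20.0
```

Emit:
send_rows --series '[[[0.1,0,0,0,-8],[0.1,0,0,0,-16],[0.1,0,0,0,-24],[0.1,0,0,0,-30],[0.1,0,0,0,-30],[0.1,0,0,0,-30]]]'

```text
clock: 9.95
eef_pos: [546.5, 15.9, 169.6]
eef_rot: [3.142, -0.0, 1.468]
wrist_force: [-0.2, 0.2, -2.7]
finger_gap: 20.0
```

```bash
python3 - <<'E'
from h import *
import pickle
s=manip.read_state();print(s["clock"],s["eef_pos"],s["eef_rot"],s["joints"],s["wrist_force"])
c=shot("wrist");save(c,"w4");pickle.dump(c,open("w4.pkl","wb"))
E
```

```text
9.95 [546.52733664  15.88996077 169.5507289 ] [ 3.14153158e+00 -6.19734020e-06  1.46801670e+00] [-3.79249429e-02  3.32121165e-01  1.58416616e+00  2.36596727e-06
  1.22524398e+00  6.48538877e-02] [-0.23830698  0.23443967 -2.65703919]
```

View pics/w4.png

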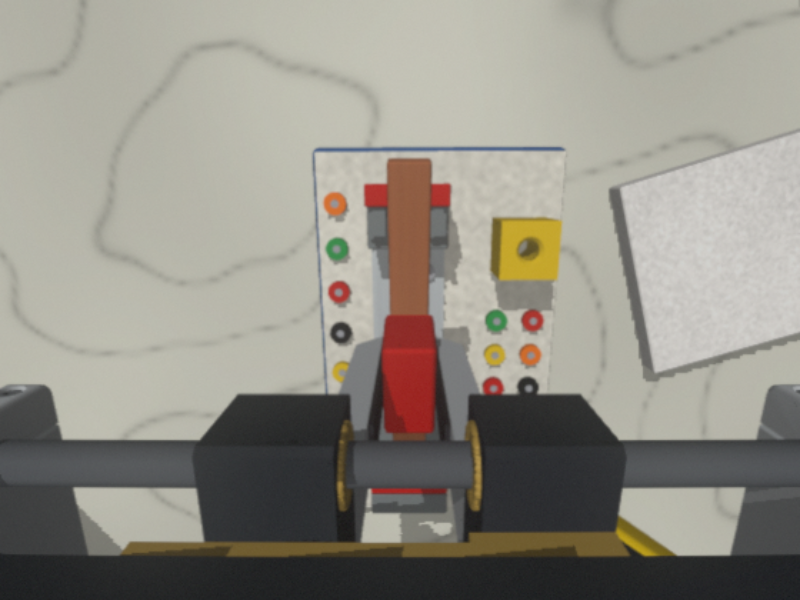

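w4 shows the tilted bar, heel at (409,158), over the carrier and in line with the lip at (407,195). The socket hole is at (529,247).

```bash
python3 - <<'E'
from h import *
import pickle
from scipy.optimize import brentq
w1,w2,w4=[pickle.load(open(f"w{i}.pkl","rb")) for i in(1,2,4)];k=.7
T=np.array(w4["pose"])@np.linalg.inv(np.array(w4["T_tool_cam"]))
def pt(x,z,th,h=6): # bar coords x along, z above underside -> world
    v=np.array([x,0,z-(16+h)]); c,s=np.cos(th),np.sin(th)
    p=np.array([c*v[0]-s*v[2],0,s*v[0]+c*v[2]+h]); return T[:3,:3]@np.array([p[0],0,-p[2]])+T[:3,3]
for h in(2,6,10):
    th=brentq(lambda t:proj(w4,[pt(80,8,t,h)])[0,1]-158*k,0,.6)
    tb=pt(-80,0,th,h)
    print(h,"tilt",th,"toe bottom rel TCP along",(tb-T[:3,3])@T[:3,0],"z",tb[2]-T[2,3],"grip top u",proj(w4,[pt(20,36,th,h),pt(-20,36,th,h)])/k)
y=np.array([.099,.995])
print("heel width ray",onz(w4,np.array([(388,158),(431,158)])*k,T[2,3]+2).round(1).tolist())
L=onz(w4,np.array([(365,206),(450,206),(450,184),(365,184)])*k,102);print("lip",L.round(1).tolist(),L.mean(0))
print("bar at heel pred px",proj(w4,[pt(80,8,.22)])/k)
print("sock tri",tri([w2,w4],[np.array((413,75.))*k,np.array((529,247.))*k]),onz(w4,[(529*k,247*k)],90),onz(w4,np.array([(495,219),(559,219)])*k,90))
print("panel corners",onz(w4,np.array([(315,150),(565,150)])*k,60).round(1).tolist())
E
```

```text
Traceback (most recent call last):
ValueError: f(a) and f(b) must have different signs
```

```bash
python3 - <<'E'
from h import *
import pickle
w1,w2,w4=[pickle.load(open(f"w{i}.pkl","rb")) for i in(1,2,4)];k=.7
T=np.array(w4["pose"])@np.linalg.inv(np.array(w4["T_tool_cam"]))
def pt(x,y,z,th,h=6):
    v=np.array([x,0,z-(16+h)]); c,s=np.cos(th),np.sin(th)
    p=np.array([c*v[0]-s*v[2],y,s*v[0]+c*v[2]+h]); return T[:3,:3]@np.array([p[0],p[1],-p[2]])+T[:3,3]
for th in(0,.1,.15,.2,.25,.3):
    q=proj(w4,[pt(80,-8,8,th),pt(80,8,8,th),pt(80,8,0,th),pt(20,0,36,th),pt(-20,0,36,th),pt(20,0,8,th)])/k
    print(th,q.round(0).tolist(),"toe",np.round(np.linalg.inv(T)@np.r_[pt(-80,0,0,th),1],1)[:3])
L=onz(w4,np.array([(365,206),(450,206),(450,184),(365,184)])*k,102);print("lip",L.round(1).tolist(),L.mean(0))
print("sock tri",tri([w2,w4],[np.array((413,75.))*k,np.array((529,247.))*k]),onz(w4,[(529*k,247*k)],90),onz(w4,np.array([(495,219),(559,219)])*k,90))
print("panel corners",onz(w4,np.array([(315,150),(565,150)])*k,60).round(1).tolist())
E
```

```text
0 [[387.0, 164.0], [428.0, 164.0], [427.0, 165.0], [408.0, 333.0], [408.0, 432.0], [408.0, 312.0]] toe [-80.   0.  16.]
0.1 [[386.0, 161.0], [429.0, 161.0], [428.0, 160.0], [408.0, 339.0], [408.0, 432.0], [408.0, 311.0]] toe [-77.4   0.   23.9]
0.15 [[386.0, 159.0], [430.0, 159.0], [429.0, 157.0], [408.0, 342.0], [408.0, 432.0], [408.0, 310.0]] toe [-75.8   0.   27.7]
0.2 [[385.0, 159.0], [430.0, 159.0], [429.0, 155.0], [408.0, 345.0], [408.0, 432.0], [408.0, 309.0]] toe [-74.    0.   31.5]
0.25 [[384.0, 159.0], [431.0, 158.0], [430.0, 154.0], [408.0, 348.0], [408.0, 431.0], [408.0, 309.0]] toe [-72.1   0.   35.1]
0.3 [[384.0, 159.0], [431.0, 159.0], [430.0, 153.0], [408.0, 352.0], [408.0, 430.0], [408.0, 309.0]] toe [-69.9   0.   38.7]
lip [[530.1, 79.7, 102.0], [575.0, 75.0, 102.0], [576.0, 86.3, 102.0], [531.5, 90.9, 102.0]] [553.14257867  82.98857328 102.        ]
sock tri (array([620.92266856,  45.64245809,  82.11869127]), [0.30832641232944247, 0.30832641232963565]) [[619.19723003  46.93076291  90.        ]] [[600.71578108  64.70147437  90.        ]
 [636.61596771  61.02471684  90.        ]]
panel corners [[499.8, 114.7, 60.0], [651.0, 99.1, 60.0]]
```

Emit:
send_rows --series '[[[0.1,0,0,25,0],[0.1,0,0,36,0],[0.1,0,0,41,0],[0.1,0,0,43,0],[0.1,0,0,44,0],[0.1,0,0,44,0]]]'

```text
clock: 10.6
eef_pos: [546.7, 15.9, 126.2]
eef_rot: [3.141, -0.0, 1.471]
wrist_force: [0.3, -0.2, -1.8]
finger_gap: 19.8
```

Emit:
send_rows --series '[[[0.1,0,0,1,0],[0.1,0,0,2,0],[0.1,0,0,2,0]]]'

```text
clock: 10.9
eef_pos: [546.4, 15.9, 123.7]
eef_rot: [-3.142, -0.0, 1.471]
wrist_force: [-0.8, 0.8, -1.9]
finger_gap: 20.0
```

Emit:
send_rows --series '[[[0.1,0,0,0.7,0],[0.1,0,0,1.5,0],[0.1,0,0,1.5,0]]]'

```text
clock: 11.2
eef_pos: [546.4, 15.9, 122.1]
eef_rot: [-3.141, 0.0, 1.471]
wrist_force: [-1.3, -0.2, -1.1]
finger_gap: 19.9
```

Emit:
send_rows --series '[[[0.1,0,0,0.7,0],[0.1,0,0,1.5,0],[0.1,0,0,1.5,0]]]'

```text
clock: 11.5
eef_pos: [546.6, 16.1, 121.0]
eef_rot: [3.141, -0.0, 1.471]
wrist_force: [0.3, 1.7, 2.5]
finger_gap: 20.1
```

Emit:
send_rows --series '[[[0.1,0,0,0.7,0],[0.1,0,0,1.5,0],[0.1,0,0,1.5,0]]]'

```text
clock: 11.8
eef_pos: [546.6, 16.0, 119.2]
eef_rot: [3.141, -0.0, 1.471]
wrist_force: [0.6, 1.9, 2.3]
finger_gap: 20.0
```

Emit:
send_rows --series '[[[0.1,0,0,-1,0],[0.1,-3,0,-1,0],[0.1,-6,0,-1,0],[0.1,-9,0,-1,0],[0.1,-11,0,-1,0],[0.1,-12,0,-1,0],[0.1,-12,0,-1,0]]]'

```text
clock: 12.5
eef_pos: [545.2, 3.8, 120.2]
eef_rot: [-3.142, -0.0, 1.471]
wrist_force: [-0.5, 0.2, -2.0]
finger_gap: 19.9
```

Emit:
send_rows --series '[[[0.1,-1.5,0,0,0],[0.1,-3,0,0,0],[0.1,-4,0,0,0],[0.1,-4,0,0,0]]]'

```text
clock: 12.9
eef_pos: [544.9, 0.1, 120.2]
eef_rot: [3.142, -0.0, 1.471]
wrist_force: [-0.4, 2.1, -2.8]
finger_gap: 19.7
```

Emit:
send_rows --series '[[[0.1,-1,0,0,0],[0.1,-2,0,0,0],[0.1,-3,0,0,0],[0.1,-3,0,0,0]]]'

```text
clock: 13.3
eef_pos: [544.6, -2.9, 120.2]
eef_rot: [3.141, -0.0, 1.471]
wrist_force: [-0.5, 3.1, -1.6]
finger_gap: 19.9
```

Emit:
send_rows --series '[[[0.1,-1,0,0,0],[0.1,-2,0,0,0],[0.1,-2,0,0,0],[0.1,-2,0,0,0]]]'

```text
clock: 13.7
eef_pos: [544.4, -4.9, 120.2]
eef_rot: [3.141, -0.0, 1.471]
wrist_force: [0.6, 4.6, -1.0]
finger_gap: 19.7
```

Emit:
send_rows --series '[[[0.1,0,0,1.5,0],[0.1,0,0,3,0],[0.1,0,0,4.5,0],[0.1,0,0,4.5,0]]]'

```text
clock: 14.1
eef_pos: [544.6, -4.7, 116.0]
eef_rot: [3.141, -0.0, 1.472]
wrist_force: [0.1, 7.1, 2.4]
finger_gap: 19.9
```

Emit:
send_rows --series '[[[0.1,-0.5,0,1,0],[0.1,-0.5,0,2,0],[0.1,-0.5,0,3,0],[0.1,-0.5,0,3,0]]]'

```text
clock: 14.5
eef_pos: [544.6, -5.0, 113.1]
eef_rot: [3.141, -0.001, 1.472]
wrist_force: [0.5, 7.8, 3.1]
finger_gap: 19.9
```

Emit:
send_rows --series '[[[0.1,0,0,1,0],[0.1,0,0,2,0],[0.1,0,0,3,0],[0.1,0,0,3,0]]]'

```text
clock: 14.9
eef_pos: [544.7, -5.0, 110.5]
eef_rot: [3.14, -0.001, 1.472]
wrist_force: [-1.3, 8.8, 6.6]
finger_gap: 20.0
```

Emit:
send_rows --series '[[[0.1,0,0,0.5,0],[0.1,0,0,1,0],[0.1,0,0,1,0]]]'

```text
clock: 15.2
eef_pos: [544.8, -5.0, 110.3]
eef_rot: [3.14, -0.001, 1.472]
wrist_force: [-5.4, 8.6, 16.6]
finger_gap: 19.9
```

Emit:
send_rows --series '[[[0.1,0,0,-1,0],[0.1,0,0,-1.5,0],[0.1,0,0,-1.5,0]]]'

```text
clock: 15.5
eef_pos: [544.5, -5.1, 110.5]
eef_rot: [3.141, -0.001, 1.472]
wrist_force: [0.5, 7.8, 2.6]
finger_gap: 19.8
```

```bash
python3 - <<'E'
from h import *
import pickle
s=manip.read_state();print(s["clock"],s["eef_pos"],s["eef_rot"],s["wrist_force"],s["moment"])
c=shot("wrist");pickle.dump(c,open("w5.pkl","wb"))
cv2.imwrite("pics/w5.png",cv2.resize(c["img"][0:260,180:400,::-1],(660,600)[0:2] if 0 else (508,600),interpolation=cv2.INTER_CUBIC))
E
```

```text
15.5 [544.52125236  -5.06496331 110.52143965] [ 3.14085407e+00 -5.86535480e-04  1.47156058e+00] [0.5064017  7.80089958 2.64071232] [ 1.35367881e+00 -7.28074706e-02  1.28626189e-03]
```

View pics/w5.png

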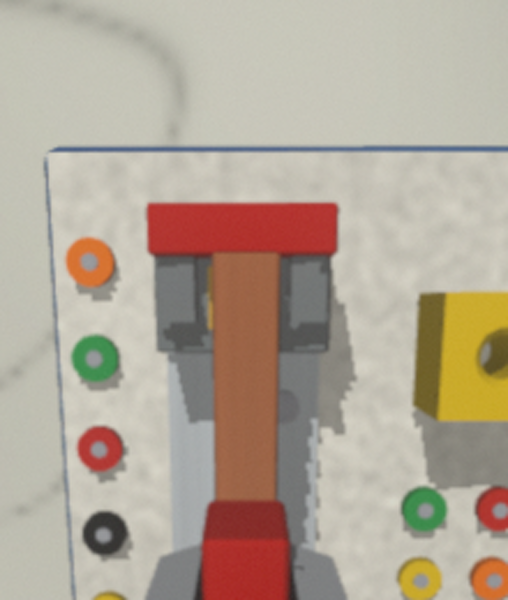

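The heel has dropped between the cheeks behind the lip: bar at columns 213–278, cheeks at 197 and 289. Its apparent width puts it about level, and the sharp rise in vertical force fits deck contact, so I'm releasing it.

Emit:
send_rows --series '[[[0.5,0,0,0,0],[0.5,0,0,0,0],[0.5,0,0,0,0],[0.5,0,0,0,0],[0.5,0,0,-5,0],[0.5,0,0,-30,0],[0.5,0,0,-65,0],[0.5,0,0,-100,0],[0.5,0,0,-100,0]]]'

```text
clock: 16.45
eef_pos: [545.9, -5.6, 215.3]
eef_rot: [3.134, -0.0, 1.471]
wrist_force: [0.4, 0.7, -0.2]
finger_gap: 46.8
```

```bash
python3 - <<'E'
from h import *
import pickle
s=manip.read_state();print(s["clock"],s["eef_pos"],s["eef_rot"],s["wrist_force"],s["finger_gap"])
c=shot("wrist");pickle.dump(c,open("w6.pkl","wb"));save(c,"w6")
E
```

```text
16.45 [545.90380273  -5.61689346 215.27272596] [ 3.13382790e+00 -9.00991118e-05  1.47140571e+00] [ 0.37308095  0.74289301 -0.21701816] 46.82052108298285
```

View pics/w6.png

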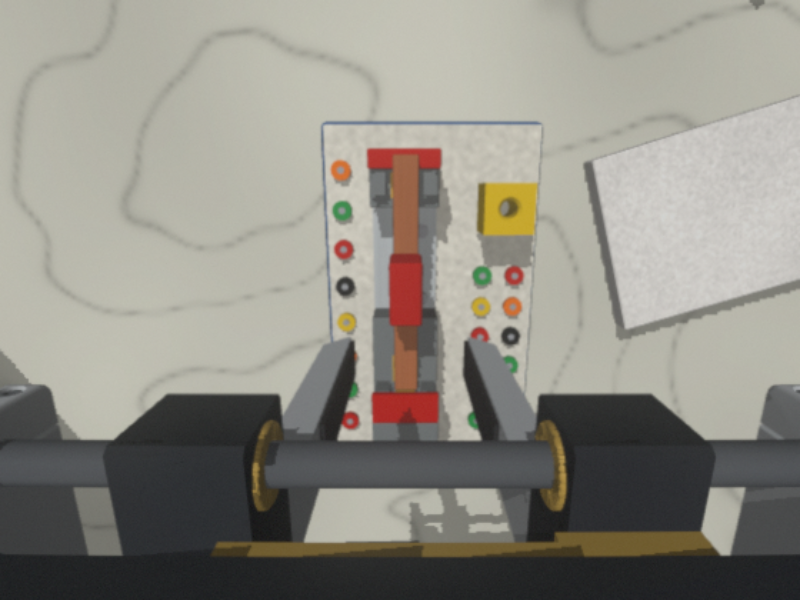

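w6 shows the heel overlapping the lip: bar end at row 153, lip at rows 149–167. The heel caught the lip's edge, and the spring pushed the bar back onto it when I let go. It lies on the lip with the toe at the keeper mouth. I'll measure it, regrasp at this small tilt and push about 2 mm further before lowering.

```bash
python3 - <<'E'
from h import *
import pickle
c=pickle.load(open("w6.pkl","rb"));w5=pickle.load(open("w5.pkl","rb"));k=.7
y=np.array([.0992,.995]);M=np.array([544.7,-2.2]);x=np.array([.995,-.0992])
f=lambda P:[(round(float((p[:2]-M)@x),1),round(float((p[:2]-M)@y),1)) for p in P]
print("heel top z110",f(onz(c,np.array([(393,153),(418,153)])*k,110)))
print("toe z98",f(onz(c,np.array([(395,392),(416,392)])*k,98)))
print("lip z102",f(onz(c,np.array([(368,149),(441,149),(441,167),(368,167)])*k,102)))
print("roof z112",f(onz(c,np.array([(373,393),(438,393),(438,422),(373,422)])*k,112)))
print("grip",f(onz(c,np.array([(390,268),(421,268),(422,325),(389,325)])*k,132)))
q=2.309
print("w5 lip edge z102",f(onz(w5,np.array([(150,253),(337,253)])/q+[180,0],102)), "heel z102/106/110",[f(onz(w5,np.array([(213,253),(278,253)])/q+[180,0],z)) for z in(98,106,110)])
E
```

```text
heel top z110 [(-6.7, 88.1), (8.2, 88.1)]
toe z98 [(-7.1, -73.7), (7.9, -73.8)]
lip z102 [(-22.3, 91.0), (22.6, 91.0), (22.8, 80.4), (-22.5, 80.4)]
roof z112 [(-21.7, -67.6), (22.6, -67.7), (22.9, -89.7), (-22.2, -89.5)]
grip [(-8.5, 22.2), (9.7, 22.2), (10.5, -12.8), (-9.5, -12.8)]
w5 lip edge z102 [(-22.5, 80.1), (22.7, 80.1)] heel z102/106/110 [[(-7.4, 80.4), (8.6, 80.4)], [(-7.1, 79.9), (8.3, 79.9)], [(-6.9, 79.6), (8.1, 79.6)]]
```

Emit:
send_rows --series '[[[0.5,0,0,0,0],[0.5,0,0,0,0]]]'

```text
clock: 16.7
eef_pos: [543.9, -5.5, 209.1]
eef_rot: [-3.14, 0.0, 1.471]
wrist_force: [-0.6, -0.5, -1.0]
finger_gap: 47.1
```

Emit:
send_rows --series '[[[0.5,9,0.3,35,0],[0.5,9,0.3,70,0],[0.5,9,0.3,90,0],[0.5,9,0.3,98,0],[0.5,9,0.3,100,0],[0.5,9,0.3,100,0]]]'

```text
clock: 17.3
eef_pos: [545.8, 3.4, 110.7]
eef_rot: [3.141, -0.0, 1.471]
wrist_force: [-0.2, 0.3, -0.0]
finger_gap: 46.9
```

Emit:
send_rows --series '[[[0.1,0,0,0,0],[0.1,0,0,0,0],[0.1,0,0,0,0],[0.1,0,0,0,0],[0.1,0,0,0,0],[0.1,0,0,0,0]]]' --newtons 30

```text
clock: 17.9
eef_pos: [545.7, 3.4, 110.5]
eef_rot: [3.141, -0.0, 1.471]
wrist_force: [-0.1, -0.2, 3.2]
finger_gap: 19.5
```

Emit:
send_rows --series '[[[0.1,0,0,-1.5,0],[0.1,-2,0,-2.5,0],[0.1,-4,0,-2.5,0],[0.1,-6,0,-2.5,0],[0.1,-8,0,-2.5,0],[0.1,-9,0,-2.5,0],[0.1,-10,0,-2.5,0],[0.1,-10,0,-2.5,0]]]'

```text
clock: 18.7
eef_pos: [544.4, -6.2, 112.6]
eef_rot: [-3.141, -0.001, 1.471]
wrist_force: [0.3, 6.3, -1.9]
finger_gap: 19.7
```

```bash
cat > heel.py <<'E'
from h import *
s=manip.read_state();print(s["clock"],s["eef_pos"].round(1),s["wrist_force"].round(1))
c=shot("wrist");q=2.309
im=c["img"][40:280,220:340].astype(int)
red=(im[...,0]>130)&(im[...,1]<70);cop=(im[...,0]>120)&(im[...,1]>75)&(im[...,1]<130)&(im[...,2]<100)&(im[...,0]-im[...,1]>25)
col=slice(54,66)
a=[np.argwhere(m[:,cs].mean(1)>.5).ravel()+40 for m,cs in((cop,col),(red,slice(35,45)),(red,slice(75,85)))]
print("copper rows",a[0][:3],"lip left",a[1][:12],"lip right",a[2][:12])
y=np.array([.0992,.995]);M=np.array([544.7,-2.2])
for r,z in((a[0][0]-.5,110),(a[0][0]-.5,106),(a[0][0]-.5,98)): print("heel s",z,((onz(c,[(280,r)],z)[0,:2]-M)@y).round(1))
cv2.imwrite("pics/heel.png",cv2.resize(c["img"][0:260,180:400,::-1],(508,600),interpolation=cv2.INTER_CUBIC))
E
python3 heel.py
```

```text
18.7 [544.4  -6.2 112.6] [ 0.3  6.3 -1.9]
copper rows [110 111 112] lip left [87 88 89 90 91 92 93 94 95 96 97 98] lip right [87 88 89 90 91 92 93 94 95 96 97 98]
heel s 110 78.6
heel s 106 78.9
heel s 98 79.4
```

Emit:
send_rows --series '[[[0.1,-0.9,0,0,0],[0.1,-0.9,0,1,0],[0.1,-0.9,0,2,0],[0.1,-0.9,0,3,0],[0.1,-0.9,0,3.5,0],[0.1,-0.9,0,3.5,0]]]'

```text
clock: 19.35
eef_pos: [544.8, -7.0, 109.9]
eef_rot: [3.14, -0.001, 1.472]
wrist_force: [-1.2, 7.4, 4.1]
finger_gap: 19.6
```

```bash
python3 heel.py
```

```text
19.35 [544.8  -7.  109.9] [-1.2  7.4  4.1]
copper rows [ 84 111 112] lip left [85 86 87 88 89 90 91 92 93 94 95 96] lip right [85 86 87 88 89 90 91 92 93 94 95 96]
heel s 110 90.6
heel s 106 91.2
heel s 98 92.3
```

Emit:
send_rows --series '[[[0.1,0,0,0.7,0],[0.1,0,0,1.4,0],[0.1,0,0,1.4,0]]]'

```text
clock: 19.7
eef_pos: [544.8, -6.8, 108.5]
eef_rot: [3.14, -0.001, 1.472]
wrist_force: [-0.6, 7.7, 4.7]
finger_gap: 19.9
```

Emit:
send_rows --series '[[[0.1,0,0,0.4,0],[0.1,0,0,0.8,0],[0.1,0,0,0.8,0]]]'

```text
clock: 20.0
eef_pos: [544.8, -6.8, 107.8]
eef_rot: [3.14, -0.001, 1.472]
wrist_force: [-1.2, 8.8, 4.4]
finger_gap: 19.9
```

Emit:
send_rows --series '[[[0.1,0.3,0,0.7,0],[0.1,0.6,0,1.4,0],[0.1,0.6,0,1.4,0]]]'

```text
clock: 20.3
eef_pos: [544.8, -6.5, 106.2]
eef_rot: [3.14, -0.0, 1.472]
wrist_force: [-1.2, 5.9, 3.9]
finger_gap: 20.0
```

Emit:
send_rows --series '[[[0.1,0,0,0.5,0],[0.1,0,0,1,0],[0.1,0,0,1,0]]]'

```text
clock: 20.6
eef_pos: [544.9, -6.4, 105.3]
eef_rot: [3.14, -0.001, 1.472]
wrist_force: [-1.4, 7.7, 4.6]
finger_gap: 19.9
```

Emit:
send_rows --series '[[[0.1,0,0,0.5,0],[0.1,0,0,1,0],[0.1,0,0,1,0]]]'

```text
clock: 20.9
eef_pos: [544.8, -6.4, 104.3]
eef_rot: [3.14, -0.001, 1.472]
wrist_force: [-1.3, 7.6, 4.7]
finger_gap: 19.9
```

```bash
python3 heel.py
```

```text
20.9 [544.8  -6.4 104.3] [-1.3  7.6  4.7]
copper rows [ 84 113 114] lip left [85 86 87 88 89 90 91 92 93 94 95 96] lip right [85 86 87 88 89 90 91 92 93 94 95 96]
heel s 110 90.5
heel s 106 91.1
heel s 98 92.2
```

View pics/heel.png

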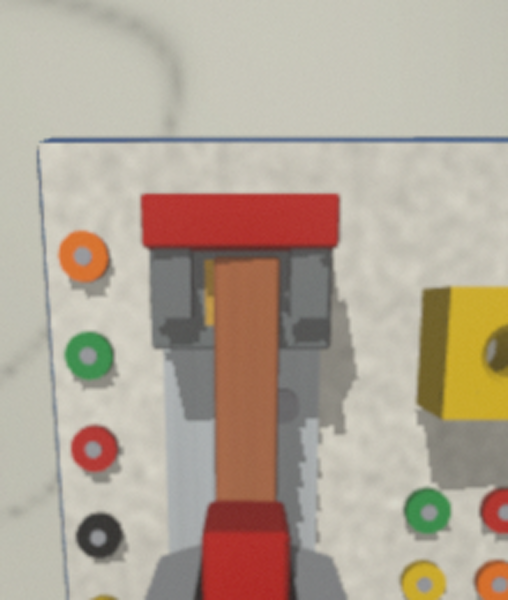

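The heel end is now at row 259, clear of the lip's edge at row 248, and between the cheeks. I'll keep lowering.

Emit:
send_rows --series '[[[0.1,0,0,0.4,0],[0.1,0,0,0.8,0],[0.1,0,0,0.8,0]]]'

```text
clock: 21.25
eef_pos: [544.9, -6.3, 104.2]
eef_rot: [3.14, -0.001, 1.472]
wrist_force: [-4.9, 8.6, 11.8]
finger_gap: 19.9
```

Emit:
send_rows --series '[[[0.1,0,0,0.4,0],[0.1,0,0,0.8,0],[0.1,0,0,0.8,0]]]'

```text
clock: 21.55
eef_pos: [544.9, -6.3, 104.1]
eef_rot: [3.14, -0.001, 1.472]
wrist_force: [-9.4, 8.6, 21.8]
finger_gap: 19.9
```

Emit:
send_rows --series '[[[0.1,0,0,-1,0],[0.1,0,0,-1.5,0],[0.1,0,0,-1.5,0],[0.5,0,0,-1.5,0],[0.5,0,0,-1.5,0],[0.5,0,0,-1.5,0],[0.5,0,0,-1.5,0],[0.5,0,0,-1.5,0]]]'

```text
clock: 22.35
eef_pos: [544.5, -6.9, 103.4]
eef_rot: [-3.142, 0.0, 1.471]
wrist_force: [0.6, 0.6, 0.2]
finger_gap: 47.2
```

Emit:
send_rows --series '[[[0.5,0,0,-25,0],[0.5,0,0,-65,0],[0.5,0,0,-100,0],[0.5,0,0,-110,0],[0.5,0,0,-110,0],[0.5,0,0,-110,0]]]'

```text
clock: 22.95
eef_pos: [544.0, -6.8, 212.1]
eef_rot: [-3.14, 0.0, 1.471]
wrist_force: [0.3, 0.3, -0.2]
finger_gap: 47.1
```

```bash
python3 - <<'E'
from h import *
import pickle
s=manip.read_state();print(s["clock"],s["eef_pos"],s["eef_rot"],s["wrist_force"],s["finger_gap"])
c=shot("wrist");pickle.dump(c,open("w7.pkl","wb"))
cv2.imwrite("pics/w7.png",cv2.resize(c["img"][60:320,210:410,::-1],(600,780),interpolation=cv2.INTER_CUBIC)[:600])
E
```

```text
22.95 [544.0317638   -6.7851073  212.09383502] [-3.13986981e+00  3.49917527e-05  1.47131364e+00] [ 0.25284783  0.30443448 -0.18463855] 47.12048847836327
```

View pics/w7.png

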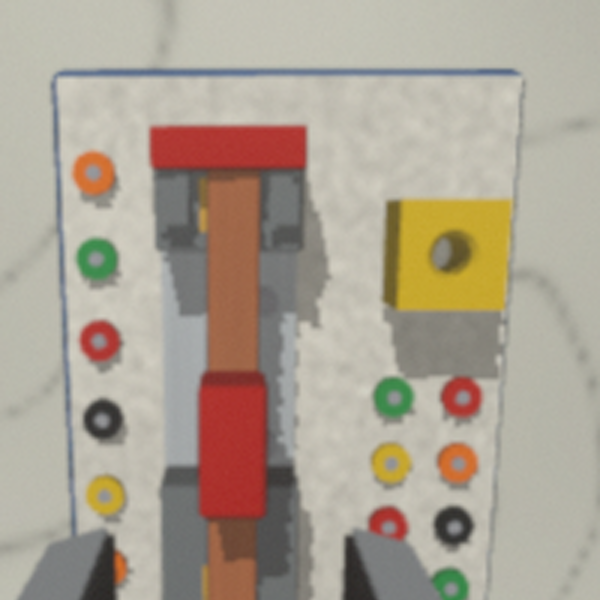

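w7 shows the bar seated: heel at row 170 just inside the lip, with the link released. I've now viewed 12 pictures, so from here I check by numbers only. Next I check the seat numerically and measure the socket, then move over the stand.

```bash
python3 - <<'E'
from h import *
import pickle
c=pickle.load(open("w7.pkl","rb"));w1,w2,w4=[pickle.load(open(f"w{i}.pkl","rb")) for i in(1,2,4)];k=.7
y=np.array([.0992,.995]);M=np.array([544.7,-2.2]);x=np.array([.995,-.0992])
u=lambda a:np.array(a,float)/3+[210,60]
f=lambda P:[(round(float((p[:2]-M)@x),1),round(float((p[:2]-M)@y),1)) for p in P]
print("heel top z98",f(onz(c,u([(209,171),(259,171)]),98)),"lip z102",f(onz(c,u([(152,168),(306,168)]),102)))
print("grip top z126",f(onz(c,u([(200,387),(266,387),(266,517),(200,517)]),126)))
print("sock hole w7",onz(c,u([(452,251)]),90).round(1),"block",onz(c,u([(400,200),(512,200),(506,310),(397,310)]),90).round(1).tolist())
for cc,n in((w2,"w2"),(w4,"w4"),(c,"w7")):
    hsv=cv2.cvtColor(cc["img"],cv2.COLOR_RGB2HSV)
    m=((hsv[...,0]>20)&(hsv[...,0]<32)&(hsv[...,1]>160)&(hsv[...,2]>170)).astype(np.uint8)
    n_,l,st,ce=cv2.connectedComponentsWithStats(m)
    for i in range(1,n_):
        if st[i,4]>300:
            cn,_=cv2.findContours((l==i).astype(np.uint8),cv2.RETR_EXTERNAL,cv2.CHAIN_APPROX_NONE)
            r=cv2.minAreaRect(cn[0]);X=onz(cc,cv2.boxPoints(r),90);d=X[1]-X[0]
            print(n,st[i,4],np.round(r[0],1),np.round(r[1],1),"ctr",X.mean(0).round(1),np.round(np.linalg.norm(X[1]-X[0]),1),np.round(np.linalg.norm(X[2]-X[1]),1))
S=onz(w1,np.array([(638,225),(735,265),(690,332),(603,295)])*k,40)[:,:2];print("stand",S.round(1).tolist(),S.mean(0))
for i in range(4): d=S[(i+1)%4]-S[i];print(np.linalg.norm(d).round(1),np.degrees(np.arctan2(d[1],d[0])).round(1))
E
```

```text
heel top z98 [(-5.8, 79.0), (9.0, 79.0)] lip z102 [(-22.4, 79.7), (22.6, 79.6)]
grip top z126 [(-8.0, 19.2), (10.6, 19.2), (11.0, -19.5), (-8.4, -19.5)]
sock hole w7 [[619.3  46.1  90. ]] block [[604.1, 63.0, 90.0], [638.3, 59.6, 90.0], [635.6, 26.2, 90.0], [601.3, 29.6, 90.0]]
w2 1106 [289.2  51.9] [35.5 38.6] ctr [619.2  45.2  90. ] 33.8 32.9
w2 518 [532.3  75.7] [36.2 80.3] ctr [ 666.4 -187.    90. ] 70.5 35.9
w4 1432 [371.  174.5] [41. 42.] ctr [619.7  45.3  90. ] 33.9 33.8
w7 1093 [361.  144.5] [35. 36.] ctr [619.6  45.1  90. ] 33.2 32.1
stand [[524.3, -278.7], [517.4, -372.5], [451.4, -361.7], [460.3, -274.2]] [ 488.34942914 -321.7852386 ]
94.0 -94.2
66.9 170.8
88.0 84.2
64.2 -4.1
```

Emit:
send_rows --series '[[[0.5,-40,-3,-10,0],[0.5,-85,-6,-20,0],[0.5,-130,-10,-30,0],[0.5,-175,-13,-38,0],[0.5,-220,-16,-38,0],[0.5,-260,-19,-38,0],[0.5,-300,-22,-38,0],[0.5,-321,-24,-38,0],[0.5,-321,-24,-38,0],[0.5,-321,-24,-38,0]]]'

```text
clock: 24.0
eef_pos: [488.5, -323.5, 250.1]
eef_rot: [-3.14, -0.001, 1.471]
wrist_force: [-0.2, -0.1, -1.0]
finger_gap: 47.1
```

Emit:
send_rows --series '[[[0.5,0,0,0,0],[0.5,0,0,0,0],[0.5,0,0,0,0]]]'

```text
clock: 24.3
eef_pos: [489.0, -323.1, 251.5]
eef_rot: [3.142, 0.0, 1.472]
wrist_force: [-0.3, 0.0, 0.9]
finger_gap: 46.6
```

```bash
cat > pf.py <<'E'
from h import *
import pickle,sys
from scipy.optimize import differential_evolution, minimize
n=sys.argv[1]
s=manip.read_state();print(s["clock"],s["eef_pos"].round(1))
c=shot("wrist");pickle.dump(c,open(n+".pkl","wb"))
def mask(c):
    hsv=cv2.cvtColor(c["img"],cv2.COLOR_RGB2HSV)
    m=((hsv[...,0]>4)&(hsv[...,0]<16)&(hsv[...,1]>150)&(hsv[...,2]>60)).astype(np.uint8)
    k,l,st,ce=cv2.connectedComponentsWithStats(cv2.morphologyEx(m,cv2.MORPH_CLOSE,np.ones((5,5))))
    i=1+np.argmax(st[1:,4]);return (l==i),st[i]
cs=[pickle.load(open(a+".pkl","rb")) for a in sys.argv[1:]]
ms=[]
for q in cs:
    m,st=mask(q);print("mask",st);ms.append(m)
for m in manip.silhouettes("probe",c)[:1]: print("net",m["rect"],m["conf"],(m["pixels"]&ms[0]).sum()/(m["pixels"]|ms[0]).sum())
def cost(p,z):
    x,y,a=p;e=0
    for q,m in zip(cs,ms):
        B=np.array([[i,j,k] for i in(-9,9) for j in(-9,9) for k in(0,72)],float)
        B[:,:2]=B[:,:2]@np.array([[np.cos(a),np.sin(a)],[-np.sin(a),np.cos(a)]])
        uv=proj(q,B+[x,y,z]); h=cv2.convexHull(((uv)*16).astype(np.int32))
        r=np.zeros(m.shape,np.uint8);cv2.fillConvexPoly(r,h,1,shift=4)
        e+=1-(r&m).sum()/(r|m).sum()
    return e/len(cs)
for z in(32,40,48):
    r=differential_evolution(cost,[(470,510),(-350,-300),(-.8,.8)],args=(z,),maxiter=40,popsize=12,seed=1,tol=1e-4);print(z,r.x.round(2),r.fun.round(3))
E
python3 pf.py p1
```

```text
24.3 [ 489.  -323.1  251.5]
mask [276 188  19  30 457]
net [278.9, 189.3, 15.0, 25.7] 0.97 0.8539094650205762
32 [ 4.8719e+02 -3.3136e+02 -2.3000e-01] 0.086
40 [ 4.8765e+02 -3.2924e+02 -2.2000e-01] 0.128
48 [ 4.8743e+02 -3.2703e+02 -1.1000e-01] 0.161
```

Emit:
send_rows --series '[[[0.5,0,40,0,0],[0.5,0,70,0,0],[0.5,0,70,0,0],[0.5,0,70,0,0]]]'

```text
clock: 24.8
eef_pos: [558.4, -330.5, 250.9]
eef_rot: [-3.141, -0.0, 1.472]
wrist_force: [-0.6, 0.2, 0.9]
finger_gap: 47.1
```

```bash
python3 pf.py p2 p1
```

```text
24.8 [ 558.4 -330.5  250.9]
mask [209 188  28  30 479]
mask [276 188  19  30 457]
net [210.9, 186.9, 26.0, 27.9] 0.9 0.6941529235382309
32 [ 4.8631e+02 -3.3176e+02 -1.9000e-01] 0.208
40 [ 4.8727e+02 -3.2947e+02 -2.3000e-01] 0.221
48 [ 4.8728e+02 -3.2789e+02 -2.4000e-01] 0.256
```

```bash
python3 - <<'E'
from h import *
import pickle
for n,x0 in(("p1",268),("p2",200)):
    c=pickle.load(open(n+".pkl","rb"));hsv=cv2.cvtColor(c["img"],cv2.COLOR_RGB2HSV)
    print(n)
    for r in range(180,224,2): print(r,' '.join(f"{h:3d}/{s//10:02d}/{v//10:02d}" if s>120 else "   .     " for h,s,v in hsv[r,x0:x0+40:3]))
    print(proj(c,[(487.3+i,-329.5+j,z) for z in(112,40) for i in(-9,9) for j in(-9,9)]).round(0).tolist())
E
```

```text
p1
180    .         .         .         .         .         .         .         .         .         .         .         .         .         .     
182    .         .         .         .         .         .         .         .         .         .         .         .         .         .     
184    .         .         .         .         .         .         .         .         .         .         .         .         .         .     
186    .         .         .         .         .         .         .         .         .         .         .         .         .         .     
188    .         .         .         .       10/15/12  10/15/12  11/12/10    .         .         .         .         .         .         .     
190    .         .         .         .        9/14/11  11/15/12  11/16/14  11/17/15  11/15/12    .         .         .         .         .     
192    .         .         .         .       11/17/15  11/17/14  11/16/13  11/13/11  10/13/10    .         .         .         .         .     
194    .         .         .         .       11/17/16  11/18/16  11/17/16  11/18/16  11/1
[... 4799 characters left out ...]
   .         .         .         .        9/12/10  10/16/14  11/18/16  12/19/19  12/19/19    .         .         .         .         .     
218    .         .         .         .         .         .         .         .         .         .         .         .         .         .     
220    .         .         .         .         .         .         .         .         .         .         .         .         .         .     
222    .         .         .         .         .         .         .         .         .         .         .         .         .         .     
[[211.0, 217.0], [208.0, 201.0], [228.0, 216.0], [225.0, 199.0], [224.0, 202.0], [222.0, 188.0], [238.0, 201.0], [236.0, 187.0]]
```

```bash
python3 - <<'E'
from h import *
import pickle
cs=[];cc=[]
for n in("p1","p2"):
    c=pickle.load(open(n+".pkl","rb"));hsv=cv2.cvtColor(cv2.resize(c["img"],None,fx=4,fy=4,interpolation=cv2.INTER_CUBIC),cv2.COLOR_RGB2HSV)
    m=((hsv[...,0]>4)&(hsv[...,0]<18)&(hsv[...,1]>150)&(hsv[...,2]>178)).astype(np.uint8);m[:720]=0;m[920:]=0;m[:,:760]=0;m[:,1240:]=0
    k,l,st,_=cv2.connectedComponentsWithStats(m);i=1+np.argmax(st[1:,4]);p=np.argwhere(l==i)[:,::-1]
    ctr=(p.mean(0)+.5)/4-.5;r=cv2.minAreaRect(p.astype(np.float32))
    B=onz(c,(cv2.boxPoints(r)+.5)/4-.5,112);d=[B[(j+1)%4]-B[j] for j in range(4)]
    print(n,ctr,np.round(r[1],1)/4,"z112",onz(c,[ctr],112).round(1),B[:,:2].mean(0).round(1),[(round(float(np.linalg.norm(q)),1),round(float(np.degrees(np.arctan2(q[1],q[0]))),1)) for q in d[:2]])
    cs.append(c);cc.append(ctr)
x,res=tri(cs,cc);print(x.round(1),res)
E
```

```text
p1 [284.72571587 207.90937423] [16.2 16.3] z112 [[ 487.3 -328.9  112. ]] [ 487.3 -329. ] [(17.5, 75.3), (16.8, -14.7)]
p2 [217.85203524 207.60464763] [16.225 16.675] z112 [[ 487.5 -328.9  112. ]] [ 487.4 -328.9] [(18.0, 74.2), (16.6, -12.7)]
[ 487.3 -329.1  111.1] [0.021522578513780997, 0.02152257851369254]
```

Emit:
send_rows --series '[[[0.5,-2,-35,20,3],[0.5,-5,-70.8,60,8.6],[0.5,-5.4,-70.8,100,8.6],[0.5,-5.4,-70.8,100,8.6],[0.5,-5.4,-70.8,100,8.6]]]'

```text
clock: 25.4
eef_pos: [487.6, -329.4, 153.1]
eef_rot: [3.141, 0.0, 1.321]
wrist_force: [0.6, 0.1, 0.1]
finger_gap: 47.1
```

Emit:
send_rows --series '[[[0.5,0.4,0,35,0],[0.5,0.4,0,60,0],[0.5,0.4,0,71,0],[0.5,0.4,0,71,0],[0,0.4,0,71,0],[0,0.4,0,71,0],[0,0.4,0,71,0],[0,0.4,0,71,0],[0,0.4,0,71,0]]]' --newtons 20

```text
clock: 26.3
eef_pos: [487.7, -328.9, 81.1]
eef_rot: [3.141, 0.0, 1.321]
wrist_force: [0.0, 0.5, 4.2]
finger_gap: 18.1
```

Emit:
send_rows --series '[[[0,0,0,0,0],[0,0,0,-10,0],[0,0,0,-30,0],[0,0,0,-60,0],[0,0,0,-95,0],[0,0,0,-120,0],[0,0,0,-120,0],[0,0,0,-120,0]]]'

```text
clock: 27.1
eef_pos: [487.4, -328.6, 200.5]
eef_rot: [3.141, 0.0, 1.321]
wrist_force: [-0.2, -0.0, -0.9]
finger_gap: 18.0
```

Emit:
send_rows --series '[[[0,30,3,-10,0],[0,75,7,-20,0],[0,120,11,-20,0],[0,165,15,-20,0],[0,210,19,-20,0],[0,255,23,-20,0],[0,300,27,-20,0],[0,345,31,-20,0],[0,380,34,-20,0],[0,395,35.4,-20,0]]]'

```text
clock: 28.1
eef_pos: [619.3, 48.1, 218.6]
eef_rot: [-3.139, 0.0, 1.324]
wrist_force: [0.4, -0.5, -0.3]
finger_gap: 18.1
```

Emit:
send_rows --series '[[[0,0,0,0,0],[0,0,0,0,0],[0,0,0,0,0],[0,0,0,0,0]]]'

```text
clock: 28.5
eef_pos: [619.2, 44.0, 220.6]
eef_rot: [3.141, 0.0, 1.32]
wrist_force: [-0.6, -0.5, 0.4]
finger_gap: 18.1
```

Emit:
send_rows --series '[[[0,1.4,0,25,0],[0,1.4,0,50,0],[0,1.4,0,57,0],[0,1.4,0,57,0],[0,1.4,0,57,0]]]'

```text
clock: 29.0
eef_pos: [620.1, 46.3, 164.8]
eef_rot: [3.14, -0.0, 1.321]
wrist_force: [0.5, -0.0, -0.0]
finger_gap: 18.0
```

Emit:
send_rows --series '[[[0,-1,-0.5,2,0],[0,-1,-0.5,4,0],[0,-1,-0.5,6,0],[0,-1,-0.5,8,0],[0,-1,-0.5,10,0],[0,-1,-0.5,12,0],[0,-1,-0.5,12,0]]]'

```text
clock: 29.7
eef_pos: [618.8, 45.8, 151.1]
eef_rot: [-3.141, 0.0, 1.321]
wrist_force: [0.3, 0.4, -0.4]
finger_gap: 18.0
```

Emit:
send_rows --series '[[[0,0,0,3,0],[0,0,0,6,0],[0,0,0,9,0],[0,0,0,12,0],[0,0,0,15,0],[0,0,0,17,0],[0,0,0,17,0]]]'

```text
clock: 30.4
eef_pos: [618.8, 45.8, 134.1]
eef_rot: [-3.141, 0.0, 1.321]
wrist_force: [-0.4, 0.1, -0.2]
finger_gap: 17.8
```

Emit:
send_rows --series '[[[0,0,0,1,0],[0,0,0,2,0],[0,0,0,3,0],[0,0,0,3.5,0],[0,0,0,3.5,0]]]'

```text
clock: 30.9
eef_pos: [619.0, 45.8, 131.1]
eef_rot: [3.141, -0.0, 1.321]
wrist_force: [-1.0, -0.7, 1.3]
finger_gap: 17.9
```

Emit:
send_rows --series '[[[0,0,0,0.7,0],[0,0,0,0.7,0],[0.5,0,0,0.7,0],[0.5,0,0,0.7,0],[0.5,0,0,0.7,0],[0.5,0,0,0.7,0],[0.5,0,0,0.7,0],[0.5,0,0,-30,0],[0.5,0,0,-70,0],[0.5,0,0,-110,0]]]'

```text
clock: 31.9
eef_pos: [618.7, 45.8, 242.2]
eef_rot: [-3.141, 0.0, 1.321]
wrist_force: [0.0, 0.2, 0.3]
finger_gap: 46.9
```

Emit:
send_rows --series '[[[0.5,-40,0,-5,0],[0.5,-60,0,-10,0],[0.5,-60,0,-10,0],[0.5,-60,0,-10,0],[0.5,-60,0,-10,0]]]'

```text
clock: 32.4
eef_pos: [604.2, -11.5, 250.5]
eef_rot: [-3.141, -0.0, 1.322]
wrist_force: [0.9, -0.3, -0.3]
finger_gap: 47.0
```

```bash
python3 - <<'E'
from h import *
s=manip.read_state();print(s["clock"],s["eef_pos"],s["finger_gap"],s["wrist_force"])
c=shot("wrist")
y=np.array([.0992,.995]);M=np.array([544.7,-2.2]);x=np.array([.995,-.0992])
print("probe pred top px",proj(c,[(619.4,45.4,162),(619.4,45.4,90)]).round(1).tolist())
hsv=cv2.cvtColor(cv2.resize(c["img"],None,fx=4,fy=4,interpolation=cv2.INTER_CUBIC),cv2.COLOR_RGB2HSV)
p=proj(c,[(619.4,45.4,162)])[0]*4
m=((hsv[...,0]>4)&(hsv[...,0]<18)&(hsv[...,1]>150)&(hsv[...,2]>178)).astype(np.uint8)
k,l,st,ce=cv2.connectedComponentsWithStats(m)
for i in range(1,k):
    if st[i,4]>500:
        ctr=(ce[i]+.5)/4-.5;print("orange",ctr.round(1),st[i].tolist(),onz(c,[ctr],162).round(1))
m=(((hsv[...,0]<6)|(hsv[...,0]>172))&(hsv[...,1]>150)&(hsv[...,2]>130)).astype(np.uint8)
k,l,st,ce=cv2.connectedComponentsWithStats(m)
for i in range(1,k):
    if st[i,4]>3000:
        ctr=(ce[i]+.5)/4-.5
        for z in(126,102,112):
            P=onz(c,[ctr],z)[0,:2]-M;print("red",st[i,4],z,round(float(P@x),1),round(float(P@y),1))
for n in("probe","link"): print(n,[(np.round(q["rect"]).tolist(),round(q["conf"],2)) for q in manip.find_in(n,c)[:2]])
E
```

```text
32.4 [604.20226174 -11.51459808 250.528109  ] 46.96359118334889 [ 0.89362149 -0.34512433 -0.30890309]
probe pred top px [[286.6, 146.8], [286.5, 143.5]]
orange [182.9 135.4] [710, 521, 45, 46, 1268] [[539.   75.3 162. ]]
orange [285.6 147. ] [1105, 550, 80, 80, 6181] [[618.6  45.4 162. ]]
orange [291.8 243.9] [1149, 958, 40, 40, 1030] [[602.9 -38.6 162. ]]
orange [208.9 249.8] [817, 981, 41, 41, 978] [[529.  -25.6 162. ]]
red 7802 126 5.4 84.2
red 7802 102 0.1 85.6
red 7802 112 2.3 85.0
red 11093 126 1.1 1.0
red 11093 102 -4.6 -4.3
red 11093 112 -2.2 -2.1
red 5044 126 15.2 -72.6
red 5044 102 10.7 -83.9
red 5044 112 12.6 -79.2
probe [([275.0, 134.0, 21.0, 24.0], 0.82)]
link [([210.0, 129.0, 41.0, 134.0], 0.56), ([275.0, 135.0, 26.0, 23.0], 0.21)]
```

```bash
python3 -c "
from cell import manip
print(manip.sign_off()); s=manip.read_state(); print(s['clock'],s['wrist_force'])"
```

```text
the job is handed in; nothing more can be done
None
the job is handed in; nothing more can be done
```

I fitted the copper link and released it, plugged the probe into the yellow socket, and handed the job in at about 32.5 s. The hand-in gave no verdict.

**Link**
- I levered the bar to about 0.2 rad against the trainer's case edge, put the toe under the keeper and pushed on the plunger.
- The first release failed: the heel had caught the lip's edge and the spring pushed it back on top of the lip. I regrasped it, pushed about 2 mm further and swung it down until the deck stopped it.
- **Last checks on the link:** the heel is about 0.6 mm inside the lip face. The grip is about 1 mm off the carrier's centre both ways. The carrier sits about 15 mm to +y of nominal. I inferred the plunger travel of about 8 mm from the link's position and did not read it.
- **Forces on the link:** the highest I read at the wrist was about 25 N, at the end of the swing-down.

**Probe**
- It went in without side force, and the handle's shoulder touched at the expected height.
- **Last checks on the probe:** after release the top of the handle is at (618.6, 45.4) mm, against the measured socket at (619.4, 45.4). Its apparent size fits fully home and upright.

**What did not quite agree or was not checked**
- Some two-view heights came out 4–8 mm low: keeper roof, link grip and socket mouth. One panel corner read 13 mm low.
- In the last picture the red keeper patch appeared about 12 mm off line, probably partly hidden by a finger.
- I did not measure the bystanders again at the end.

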